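Take the guard off and hold the belt-lift cam at its top

TASK

Lift the white guard plate out of its slot in front of the cam lifter and lean it against the steel rest, bottom edge on the table and its flat face against the bar, then let go of it. Then turn the cam lever up to its point of highest lift, and finish still holding it there so that the belt bed stays fully raised. Leave the other things on the table where they are, and do not let the plate fall flat.

Things in the scene. Friction and masses are not known exactly. Their poses are not given: they have to be found in the camera images.
- lifter: fixed cam lifter: steel base 260 x 210 x 10 mm, grey housing, blue belt bed. Origin on the table; x = lever's shaft direction, away from the robot; y = side where the lever lies at rest. At x -105 mm: plate slot (11 mm gap, lips 45 mm high, |y| < 85); x -40: lever, its grip at x -48 to -92; x 10 to 135, |y| < 80: housing and bed, 155 mm high (172 lifted). Base x -120 to 140, |y| < 105
- cam_lever: 12 mm steel bar with a crosswise black grip at its end, eccentric disc behind, lifting the bed. Origin on the pivot, 70 mm high; x = pivot axis (lifter's x), z = along the bar to its end. At rest it leans 69 deg from upright to the lifter's +y. Turning up is right-handed about +x. Lift is highest with the bar upright and falls beyond (57 deg more to the stop). Spring-loaded: falls back if let go; takes 2 to 5 N at the grip
- grip (a point): centre of the lever's black grip: a cylinder 26 mm in diameter, 44 mm long, lying level along the pivot axis (lifter's x) on the robot's side of the bar, 110 mm from the pivot axis, revolving freely on its pin. 110 mm high at rest, 180 mm with the lever upright. With the plate out it can be pinched from above across its diameter, and turns in the fingers as the lever swings
- lift_plate (a joint): how far the blue belt bed is lifted, in m: 0 with the lever at rest, 0.0169 at the highest lift, less again beyond
- guard_plate: loose white plastic plate, 150 mm wide (y), 170 mm tall (z), 8 mm thick (x), about 0.2 kg. Origin: centre of its bottom face. Starts upright in the lifter's slot, bottom 10 mm above the table, between robot and lever; lifts straight out, clear of the slot once its bottom is above 45 mm. Top edge free for gripping, 50 mm free on each side
- rest: fixed steel rail: level round bar, 12 mm thick, 230 mm long (along y), axis 110 mm above the table, on a 12 mm post at each end (feet 40 x 30 x 6 mm). Origin on the table under the bar's middle; x level and square to the bar. The plate may lean on it from either side, bottom edge on the table some 30 to 70 mm out from the bar
- star_knob: bystander, leave alone: small black five-lobed star knob standing on its 20 mm boss, 48 mm across, 28 mm high
- clamp_ring: bystander, leave alone: plain steel pipe ring lying flat, 68 mm outside, 52 mm inside, 18 mm high
- grease_jar: bystander, leave alone: closed white plastic jar, 60 mm across, 70 mm high
- blue_cap: bystander, leave alone: blue plastic cap, 60 mm across, 40 mm high
- spanner: bystander, leave alone: steel spanner lying flat, its body origin at its middle
- spacer: bystander, leave alone: upright brass spacer, 24 mm across, 30 mm high, standing near one end of the rest
- parts_bowl: bystander, leave alone: open steel bowl, 110 mm across, 40 mm high
Not all that is in view belongs to the job. There is more than one size of the guard_plate; the job needs the middle-sized.

How it is judged:
By the outcome, as a careful person would: the job done as asked, in the order asked, and still so for the second after the job is handed in, while the arm keeps its last pose, push and grip.
It also fails if it takes over 58 s, if anything falls off the work surface, if the arm or the gripper's body presses on something with over 40 N, if the wrist force passes 120 N, or if a joint passes its speed limit or range.

ROBOT

A 6-joint arm with a two-finger parallel gripper is mounted at the origin on the work surface. World frame = base frame: x ahead of the robot, y to its left, z up, the work surface at z = 0. Lengths are in m, angles in rad, forces in N, time in s.
With the tool pointing down it reaches from about 0.425 to 0.95 m from the base axis. Payload 3.5 kg.
Tool frame: the origin (TCP) lies at the very end of the fingers, on their centre line; the grasp point (between the pads) lies 19 mm behind it (grip_depth is the distance from the TCP to the grasp point, in m); x points along the fingers, z is the direction in which the jaws open and shut, and the axes are right-handed (so a half turn about x gives the same grasp; the last joint's range is limited). The gripper opens to 85 mm and grips with 20 to 120 N. Pads are 22 mm wide; open, the fingers measure 114 mm over their backs; the gripper's body (76 mm by 85 mm) begins 54 mm behind the grasp point. The pads swing forward as they close: fully open they stand 13 mm farther back than shut.
Start: joints at [1.122, 0.286, 1.577, -0, 1.279, -0.15], TCP at [0.199, 0.645, 0.231] pointing down, gripper open.
Joint ranges: [-2.77, 2.77], [-0.9, 2.22], [0.21, 2.48], [-1.53, 4.67], [0.24, 2.81], [-2.84, 2.84]. Speed limits (rad/s): [2.79, 2.79, 3.14, 3.14, 3.14, 3.14].

INTERFACE

Orientations are given as a unit quaternion [x, y, z, w].
In Python, from plant import get_state, read_camera, calibration, sign_off, recognise, grip_depth gives the robot as it stands. The module is installed in compiled form; this text tells all that it offers.
- The arm moves only by the tool servo_tool, never from a script. Its argument "deltas" is a list that holds one entry, the list of rows, each a list of 4 numbers: the shift along the world's x, y, z scaled (see below), then the turn about the world's z scaled (see below). In form: [[[tx, ty, tz, spin], ...]]. A call has exactly 5 rows; each row is the pose to reach, as a shift and turn from the pose commanded when the call began; what a row does not reach only later rows make up. The controller multiplies each number of a shift by 10 cm and each number of a turn by 90 degrees. A row lasts 1/10 s, in which the tool goes at most 50 mm and 8.59 degrees, less where a joint would pass 70% of its speed; a pose out of reach is approached as far as the arm can. A call with a number of a shift or a turn outside -1 to 1 is refused whole. A call with a gripper value outside its range is refused whole. "claw" is the gripper's target within -1 to 1 (fully open at 1, half-way at 0, shut at -1), set as the call begins (left out, the last holds). The fingers move at their own pace and stop on an object; "force" is the grip in N (left out, the last holds). Time passes only in rows, so rows that repeat a pose let the fingers close, or fill a call up. It gives the time, the measured TCP pose, the force and the opening at its end, in the units of the state.
- get_state(): the state, without advancing time (a new reading comes with each control period).
- read_camera(name): name is "scene" or "side" or "wrist"; returns the picture (384x512x3 uint8, blue, green, red); there is no depth.
- calibration(name): a dict with "intrinsics" (3x3 intrinsics, pixels), "dist" ([k1, k2, p1, p2, k3] as OpenCV has them; the pictures are not rectified), "R" (3x3) and "t" (3): a world point X has camera coordinates R X + t; the wrist camera has in their place "T_tool_cam" (4x4, takes a point from camera to tool coordinates, whose origin is the TCP and whose axes are the tool frame's). Camera axes: x right, y down, z forward; pixel columns grow to the right and rows downward; lengths in m; the calibration is good to about 2 mm. A picture is of the moment at which its call begins: read the wrist's pose just before it. calibration takes no time and is no camera call.
- sign_off(): hands the job in, once; it reports no verdict.
Trained networks look in the newest picture that a camera, given by its name, has taken for a name from the list of things; names that differ only in an ending like _2 or _b are one class to them, and where a whole thing is asked for, a point or a joint stands for the part that bears it (a point fixed in the world has none). Each returns a list of dicts, best first, with "p" (0 to 1); they miss things now and then, are a little off and sometimes report something else, mostly with a low value. They report only what shows in the picture. A call takes as long as a camera call. They do not tell look-alikes from the thing itself.
- recognise(camera, query): "at" ([x, y, z] in m, in world coordinates, good to about 4 mm: the middle of the surface that is visible of it).
The state is a dict: "time": time; "qpos": joint angles; "dq": joint speeds; "joint_efforts": joint torques, N m; "eef_pos": TCP position; "tcp_rot": TCP orientation; "contact_force": force on the tool from outside, world axes, zero at the start; "wrist_torque": the same for the moment, N m; "opening": opening from 0.0 (shut) to 1.0 (fully open).
Only numpy, scipy, OpenCV 4.12 (cv2) and the standard library are available. Lean on these libraries where they do the work, as an engineer would, in place of code of your own. Each camera call takes 0.05 s, during which the arm holds its last target. There are 200 camera calls.

## Working session

There is one attempt and no reset: what is moved stays moved. The work goes in short steps, Python scripts to look and compute and a tool call to move; the robot and the scene stay as the last step left them, time stands still between calls to the robot, and variables do not carry over. Pictures are saved under pics/ and viewed, about 8 in all and at most 12, crops included, and the job is handed in when it is done.

Besides the shell and the picture viewer there is one more tool, called after "Emit:" by a JSON object that holds its "fn" and its "kwargs", one argument or row to a line. servo_tool: Moves the arm, as the interface text tells. Its arguments: {"type":"object","properties":{"deltas":{"type":"array"},"claw":{"type":"number"},"force":{"type":"number"}},"required":["deltas"]}

```bash
mkdir -p pics
cat > h.py <<'E'
import numpy as np, cv2
from plant import *
def rec(c,q,n=4):
    for d in recognise(c,q)[:n]: print(c,q,np.round(d['at'],3),round(d['p'],2))
def proj(name,P):
    c=calibration(name); r,_=cv2.Rodrigues(np.array(c['R']))
    return cv2.projectPoints(np.array(P,float).reshape(-1,1,3),r,np.array(c['t'],float),np.array(c['intrinsics']),np.array(c['dist'],float))[0].reshape(-1,2)
def ray(name,px,z=None):
    c=calibration(name); R=np.array(c['R']);t=np.array(c['t'])
    u=cv2.undistortPoints(np.array(px,float).reshape(-1,1,2),np.array(c['intrinsics']),np.array(c['dist'],float)).reshape(-1,2)
    o=-R.T@t; d=np.c_[u,np.ones(len(u))]@R
    return o+d*((z-o[2])/d[:,2])[:,None]
E
python3 - <<'E'
from h import *
s=get_state(); print(s['time'],s['eef_pos'],s['tcp_rot'],s['opening'],grip_depth)
a=read_camera('scene');b=read_camera('side')
cv2.imwrite('pics/scene.png',cv2.resize(a,(800,600)));cv2.imwrite('pics/side.png',cv2.resize(b,(800,600)))
for c in('scene','side'):
    k=calibration(c);print(c,np.round(-np.array(k['R']).T@np.array(k['t']),3))
    for q in('guard_plate','grip','cam_lever','rest','lifter'): rec(c,q)
E
```

```text
0.0 [0.1983825  0.64449866 0.22994618] [-0.42039947  0.56958116  0.4196196   0.56812057] 0.9969936655486322 0.0187
scene [1.379 0.017 0.863]
scene guard_plate [ 0.45  -0.25   0.122] 0.82
scene guard_plate [ 0.336 -0.443  0.071] 0.82
scene guard_plate [ 0.268 -0.215  0.141] 0.57
scene grip [ 0.661 -0.196  0.111] 0.66
scene grip [ 0.476 -0.137  0.117] 0.48
scene cam_lever [ 0.474 -0.138  0.12 ] 0.65
scene rest [0.555 0.202 0.105] 0.81
scene lifter [ 0.656 -0.196  0.107] 0.57
side [ 0.306 -0.727  0.988]
side guard_plate [ 0.445 -0.255  0.128] 0.92
side guard_plate [ 0.249 -0.24   0.154] 0.79
side guard_plate [ 0.332 -0.448  0.073] 0.76
side grip [ 0.506 -0.2    0.087] 0.79
side cam_lever [ 0.504 -0.197  0.093] 0.8
side cam_lever [ 0.442 -0.256  0.126] 0.45
side rest [0.526 0.109 0.086] 0.86
side lifter [ 0.569 -0.244  0.053] 0.64
```

View pics/scene.png

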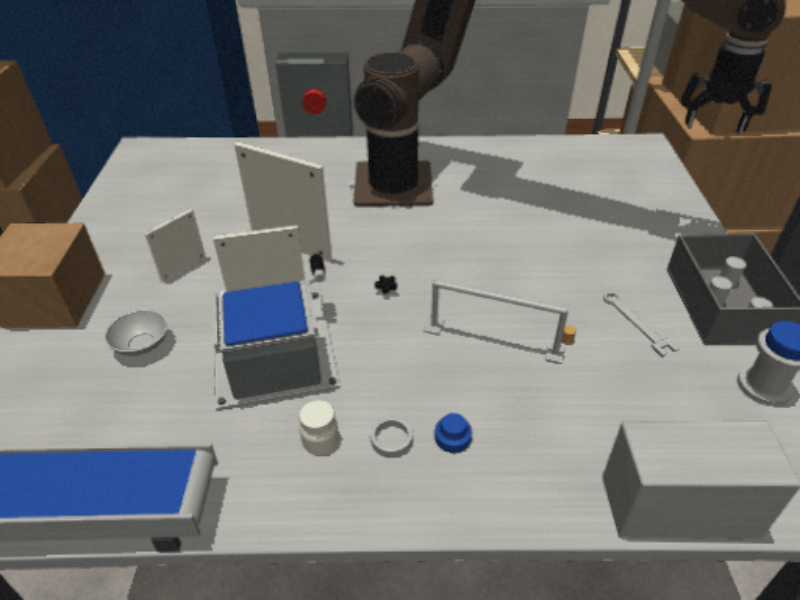

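View pics/side.png

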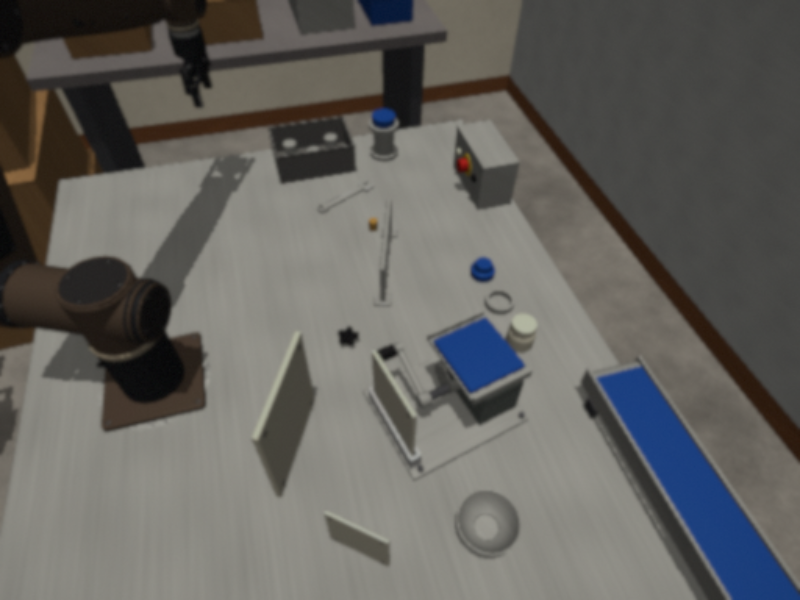

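Candidates for the plate, by scene pixel: the plate in the slot (260,260), a large one behind it (285,200), and a small one at left (177,245). I choose the one in the slot, which is the middle size. Next is a close crop to check that choice and to pick corner pixels.

Run:
```python
from h import *
a=read_camera('scene');b=read_camera('side')
k=lambda im,x,y,w,h,W,H:cv2.resize(im[y:y+h,x:x+w],(W,H),interpolation=cv2.INTER_CUBIC)
# scene crop x130..230,y135..265 scale4 ; side crop x225..345,y200..310 scale 3.33
m=np.zeros((600,800,3),np.uint8)
m[:520,:400]=k(a,130,135,100,130,400,520); m[:440,400:800]=k(b,230,205,100,110,400,440)
cv2.imwrite('pics/crop.png',m)
# rest
m=np.zeros((600,800,3),np.uint8)
m[:240,:440]=k(a,265,170,110,60,440,240); m[:360,440:640]=k(b,225,120,50,90,200,360)
cv2.imwrite('pics/rest.png',m)
for c in('scene','side'):
  for q in('star_knob','grease_jar','clamp_ring','spacer','parts_bowl'): rec(c,q,1)
```

```text
scene star_knob [ 0.413 -0.011  0.029] 0.42
scene grease_jar [ 0.786 -0.111  0.055] 0.64
scene clamp_ring [0.774 0.004 0.013] 0.78
scene spacer [0.556 0.323 0.026] 0.61
scene parts_bowl [ 0.532 -0.476  0.022] 0.77
side star_knob [ 0.4   -0.02   0.031] 0.62
side grease_jar [ 0.754 -0.126  0.059] 0.65
side clamp_ring [0.764 0.001 0.018] 0.58
side spacer [0.547 0.32  0.024] 0.62
side parts_bowl [ 0.55  -0.457  0.018] 0.86
```

View pics/crop.png

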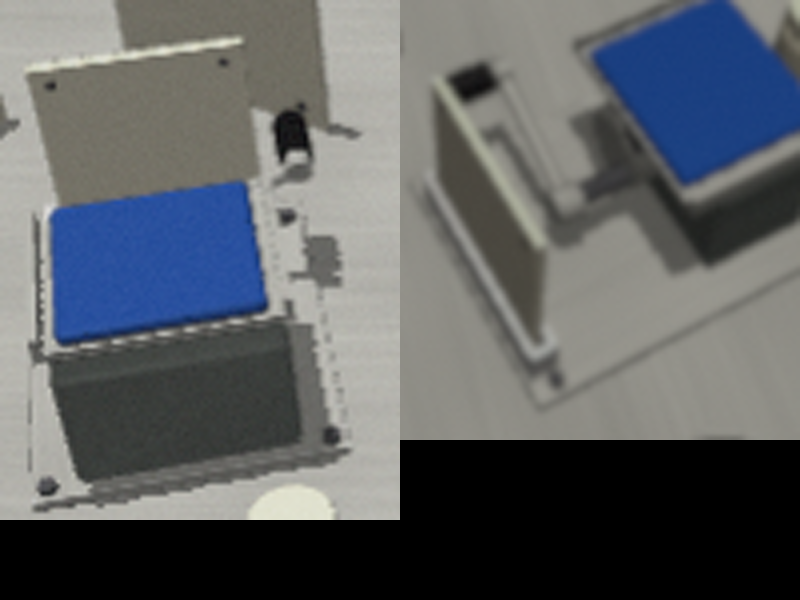

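View pics/rest.png

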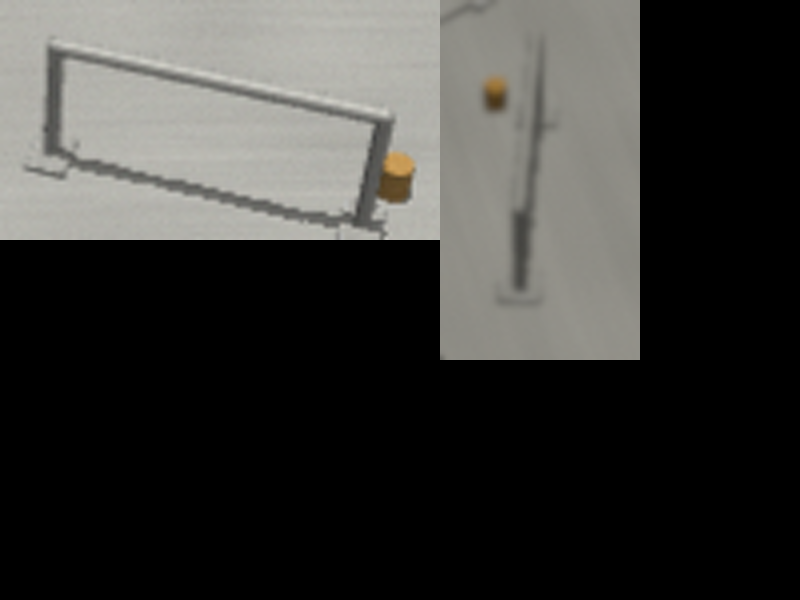

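```bash
cat > fit.py <<'E'
from h import *
from scipy.optimize import least_squares
def T(p,P):
    P=np.array(P,float);c,s=np.cos(p[2]),np.sin(p[2])
    return np.c_[p[0]+c*P[:,0]-s*P[:,1],p[1]+s*P[:,0]+c*P[:,1],P[:,2]]
def fit(obs,p0):
    def f(p): return np.concatenate([(proj(c,T(p,P))-np.array(u)).ravel() for c,P,u in obs])
    r=least_squares(f,p0,loss='soft_l1'); print(np.round(r.x,4),np.round(f(r.x).reshape(-1,2),1).tolist()); return r.x
s=lambda l:[(x/4+130,y/4+135) for x,y in l]
d=lambda l:[((x-400)/4+230,y/4+205) for x,y in l]
S=[[.14,-.105,.005],[.14,.105,.005],[-.101,-.075,.18],[-.101,.075,.18],[-.07,.1027,.1094]]
D=[[-.12,-.105,.01],[-.101,-.075,.18],[-.105,.075,.18],[-.07,.1027,.1094]]
L=fit([('scene',S,s([(38,508),(350,450),(30,73),(243,44),(292,133)])),('side',D,d([(540,408),(547,243),(440,80),(473,80)]))],[.55,-.25,.1])
s2=lambda l:[(x/4+265,y/4+170) for x,y in l]
d2=lambda l:[((x-440)/4+225,y/4+120) for x,y in l]
R=fit([('scene',[[0,-.115,.11],[0,.115,.11]],s2([(52,48),(388,118)])),('side',[[0,-.115,.11],[0,.115,.11]],d2([(521,210),(538,32)]))],[.53,.2,0.1])
print('plate top ctr',T(L,[[-.105,0,.18]]),'grip rest',T(L,[[-.07,.1027,.109]]),'grip up',T(L,[[-.07,0,.18]]))
print('Lcorners',np.round(T(L,[[-.12,.105,0],[.14,.105,0],[-.12,-.105,0]]),3).tolist(),'rest ends',np.round(T(R,[[0,-.115,0],[0,.115,0]]),3).tolist())
E
python3 fit.py
```

```text
[ 0.5474 -0.2219  0.2236] [[-1.5, -0.1], [0.2, -0.3], [-2.7, -0.7], [-1.4, -0.9], [-0.1, 1.5], [-0.0, -2.3], [0.9, -1.3], [-0.6, -2.4], [-2.2, -0.1]]
[ 0.5502  0.1878 -0.3299] [[0.1, -0.3], [-1.1, -0.2], [0.3, -1.7], [0.1, -0.9]]
plate top ctr [[ 0.4450428  -0.24518802  0.18      ]] grip rest [[ 0.45640283 -0.13728417  0.109     ]] grip up [[ 0.4791718  -0.23742839  0.18      ]]
Lcorners [[0.407, -0.146, 0.0], [0.661, -0.088, 0.0], [0.454, -0.351, 0.0]] rest ends [[0.513, 0.079, 0.0], [0.587, 0.297, 0.0]]
```

The crop shows the middle plate in the slot, with its top edge at crop (30,70)–(243,44). The black grip is at (292,135), on the lifter's world +y side. The rest crop shows the bar from (52,48) to (388,118), with the brass spacer beyond its +y end. I'm moving now.

Emit:
{"fn": "servo_tool", "kwargs": {
  "deltas": [
    [[0.2,-0.2,0.08,-0.044],[0.4,-0.4,0.16,-0.088],[0.6,-0.6,0.24,-0.132],[0.8,-0.8,0.32,-0.176],[1,-1,0.4,-0.22]]
  ],
  "claw": 1,
  "force": 40
}}

```text
time: 1.7
eef_pos: [0.2993, 0.5443, 0.2717]
tcp_rot: [-0.315, 0.633, 0.315, 0.633]
contact_force: [-1.2, 0.2, 0.9]
opening: 0.999
```

Emit:
{"fn": "servo_tool", "kwargs": {
  "deltas": [
    [[0.2,-0.2,0,-0.044],[0.4,-0.4,0,-0.088],[0.6,-0.6,0,-0.132],[0.8,-0.8,0,-0.176],[1,-1,0,-0.22]]
  ]
}}

```text
time: 2.2
eef_pos: [0.3994, 0.4442, 0.2715]
tcp_rot: [-0.201, 0.678, 0.202, 0.678]
contact_force: [-0.1, 0.4, -0.9]
opening: 1.0
```

Emit:
{"fn": "servo_tool", "kwargs": {
  "deltas": [
    [[0.2,-0.2,0,-0.045],[0.4,-0.4,0,-0.091],[0.6,-0.6,0,-0.136],[0.8,-0.8,0,-0.182],[1,-1,0,-0.228]]
  ]
}}

```text
time: 2.7
eef_pos: [0.4994, 0.3442, 0.2715]
tcp_rot: [-0.077, 0.703, 0.078, 0.703]
contact_force: [0.3, -0.4, -0.7]
opening: 1.004
```

Emit:
{"fn": "servo_tool", "kwargs": {
  "deltas": [
    [[0,-0.2,0,0],[0,-0.4,0,0],[0,-0.6,0,0],[0,-0.8,0,0],[0,-1,0,0]]
  ]
}}

```text
time: 3.2
eef_pos: [0.4986, 0.2443, 0.2715]
tcp_rot: [-0.079, 0.703, 0.079, 0.703]
contact_force: [0.8, -0.3, 0.3]
opening: 1.001
```

Emit:
{"fn": "servo_tool", "kwargs": {
  "deltas": [
    [[0,-0.2,0,0],[0,-0.4,0,0],[0,-0.6,0,0],[0,-0.8,0,0],[0,-1,0,0]]
  ]
}}

```text
time: 3.7
eef_pos: [0.4986, 0.1443, 0.2715]
tcp_rot: [-0.079, 0.703, 0.079, 0.703]
contact_force: [-1.1, -1.0, 0.1]
opening: 1.001
```

Emit:
{"fn": "servo_tool", "kwargs": {
  "deltas": [
    [[0,-0.2,0,0],[0,-0.4,0,0],[0,-0.6,0,0],[0,-0.8,0,0],[0,-1,0,0]]
  ]
}}

```text
time: 4.2
eef_pos: [0.4986, 0.0443, 0.2715]
tcp_rot: [-0.079, 0.703, 0.079, 0.703]
contact_force: [0.2, -1.3, -0.0]
opening: 1.001
```

Emit:
{"fn": "servo_tool", "kwargs": {
  "deltas": [
    [[0,-0.2,0,0],[0,-0.4,0,0],[0,-0.6,0,0],[0,-0.8,0,0],[0,-1,0,0]]
  ]
}}

```text
time: 4.7
eef_pos: [0.4986, -0.0557, 0.2715]
tcp_rot: [-0.079, 0.703, 0.079, 0.703]
contact_force: [0.2, 0.7, -0.1]
opening: 0.998
```

Emit:
{"fn": "servo_tool", "kwargs": {
  "deltas": [
    [[-0.06,-0.2,0,0],[-0.12,-0.4,0,0],[-0.18,-0.6,0,0],[-0.24,-0.8,0,0],[-0.3,-1,0,0]]
  ]
}}

```text
time: 5.2
eef_pos: [0.4684, -0.1557, 0.2715]
tcp_rot: [-0.079, 0.703, 0.078, 0.703]
contact_force: [-0.5, 0.2, 0.2]
opening: 1.0
```

Emit:
{"fn": "servo_tool", "kwargs": {
  "deltas": [
    [[-0.05,-0.2,0,0],[-0.1,-0.4,0,0],[-0.15,-0.6,0,0],[-0.2,-0.8,0,0],[-0.2,-0.9,0,0]]
  ]
}}

```text
time: 5.7
eef_pos: [0.4482, -0.2462, 0.2715]
tcp_rot: [-0.078, 0.703, 0.078, 0.703]
contact_force: [0.6, 0.3, 0.2]
opening: 1.005
```

```bash
cat >> h.py <<'E'
from scipy.spatial.transform import Rotation as Ro
def wcam(s):
    c=calibration('wrist'); Tt=np.eye(4);Tt[:3,:3]=Ro.from_quat(s['tcp_rot']).as_matrix();Tt[:3,3]=s['eef_pos']
    return Tt@np.array(c['T_tool_cam']),np.array(c['intrinsics']),np.array(c['dist'],float)
def wproj(s,P):
    M,K,d=wcam(s);W=np.linalg.inv(M);r,_=cv2.Rodrigues(W[:3,:3])
    return cv2.projectPoints(np.array(P,float).reshape(-1,1,3),r,W[:3,3],K,d)[0].reshape(-1,2)
def wray(s,px,z):
    M,K,d=wcam(s);u=cv2.undistortPoints(np.array(px,float).reshape(-1,1,2),K,d).reshape(-1,2)
    v=np.c_[u,np.ones(len(u))]@M[:3,:3].T;o=M[:3,3];return o+v*((z-o[2])/v[:,2])[:,None]
E
python3 - <<'E'
from h import *
from fit import T,L
s=get_state();a=read_camera('wrist')
P=T(L,[[-.101,y,.18] for y in(-.075,.075)]+[[-.109,y,.18] for y in(-.075,.075)]+[[-.07,.1027,.109]])
u=wproj(s,P);print(np.round(u));np.save('s.npy',np.r_[s['eef_pos'],s['tcp_rot']])
for q in('guard_plate','grip'):rec('wrist',q)
a=cv2.resize(a,(800,600))
for x in u: cv2.circle(a,tuple(int(v) for v in x*1.5625),4,(0,0,255),1)
cv2.imwrite('pics/w1.png',a);print(get_state()['time'],np.round(wcam(s)[0],3).tolist())
E
```

```text
[ 0.5474 -0.2219  0.2236] [[-1.5, -0.1], [0.2, -0.3], [-2.7, -0.7], [-1.4, -0.9], [-0.1, 1.5], [-0.0, -2.3], [0.9, -1.3], [-0.6, -2.4], [-2.2, -0.1]]
[ 0.5502  0.1878 -0.3299] [[0.1, -0.3], [-1.1, -0.2], [0.3, -1.7], [0.1, -0.9]]
plate top ctr [[ 0.4450428  -0.24518802  0.18      ]] grip rest [[ 0.45640283 -0.13728417  0.109     ]] grip up [[ 0.4791718  -0.23742839  0.18      ]]
Lcorners [[0.407, -0.146, 0.0], [0.661, -0.088, 0.0], [0.454, -0.351, 0.0]] rest ends [[0.513, 0.079, 0.0], [0.587, 0.297, 0.0]]
[[256. 276.]
 [256.  92.]
 [247. 276.]
 [245.  93.]
 [290.  59.]]
wrist guard_plate [ 0.277 -0.187  0.152] 0.89
wrist guard_plate [ 0.435 -0.229  0.184] 0.81
wrist guard_plate [ 0.307 -0.418  0.072] 0.66
wrist grip [ 0.497 -0.181  0.099] 0.7
5.85 [[0.976, 0.208, 0.07, 0.43], [0.219, -0.924, -0.313, -0.166], [-0.0, 0.32, -0.947, 0.413], [0.0, 0.0, 0.0, 1.0]]
```

View pics/w1.png

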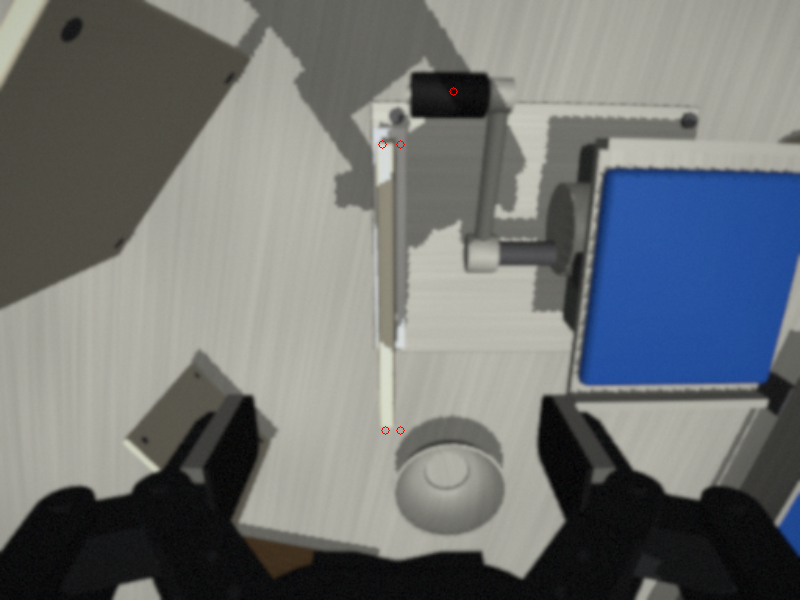

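The plate's top strip is at x≈376–393, rows 125–430. That puts it about 6 px (3.4 mm) left of my prediction (red circles). The grip is at (450,95), about 2 mm off. I'll correct for this and descend.

Emit:
{"fn": "servo_tool", "kwargs": {
  "deltas": [
    [[-0.065,0,-0.1,0],[-0.065,0,-0.25,0],[-0.065,0,-0.4,0],[-0.065,0,-0.6,0],[-0.065,0,-0.8,0]]
  ]
}}

```text
time: 6.35
eef_pos: [0.4418, -0.244, 0.1891]
tcp_rot: [-0.078, 0.703, 0.079, 0.702]
contact_force: [0.2, 0.5, 0.7]
opening: 1.0
```

Emit:
{"fn": "servo_tool", "kwargs": {
  "deltas": [
    [[0,0,-0.15,0],[0,0,-0.3,0],[0,0,-0.42,0],[0,0,-0.5,0],[0,0,-0.515,0]]
  ]
}}

```text
time: 6.85
eef_pos: [0.4418, -0.2446, 0.1387]
tcp_rot: [-0.078, 0.703, 0.079, 0.702]
contact_force: [-0.2, -0.2, -0.7]
opening: 1.001
```

Emit:
{"fn": "servo_tool", "kwargs": {
  "deltas": [
    [[0,0,0,0],[0,0,0,0],[0,0,0,0],[0,0,0,0],[0,0,0,0]]
  ],
  "claw": -1,
  "force": 40
}}

```text
time: 7.35
eef_pos: [0.4423, -0.245, 0.1402]
tcp_rot: [-0.079, 0.703, 0.078, 0.703]
contact_force: [-0.6, 0.0, 0.1]
opening: 0.142
```

Emit:
{"fn": "servo_tool", "kwargs": {
  "deltas": [
    [[0,0,0,0],[0,0,0,0],[0,0,0,0],[0,0,0,0],[0,0,0,0]]
  ]
}}

```text
time: 7.85
eef_pos: [0.4424, -0.2451, 0.1402]
tcp_rot: [-0.079, 0.703, 0.078, 0.703]
contact_force: [-0.6, 0.8, 2.3]
opening: 0.086
```

Plate gripped: opening is about 7.3 mm with no side load. Now lifting and carrying.

Emit:
{"fn": "servo_tool", "kwargs": {
  "deltas": [
    [[0,0,0.1,0],[0,0,0.25,0],[0,0,0.45,0],[0,0,0.7,0],[0,0,0.9,0]]
  ]
}}

```text
time: 8.35
eef_pos: [0.4419, -0.2446, 0.2307]
tcp_rot: [-0.078, 0.703, 0.079, 0.703]
contact_force: [0.4, -0.3, -1.9]
opening: 0.091
```

Emit:
{"fn": "servo_tool", "kwargs": {
  "deltas": [
    [[0,0,0.15,0],[0,0,0.3,0],[0,0.05,0.4,0],[0,0.15,0.5,0],[0,0.3,0.5,0]]
  ]
}}

```text
time: 8.85
eef_pos: [0.4426, -0.2146, 0.2811]
tcp_rot: [-0.079, 0.702, 0.078, 0.703]
contact_force: [0.1, -0.8, -0.7]
opening: 0.087
```

Emit:
{"fn": "servo_tool", "kwargs": {
  "deltas": [
    [[0,0.2,0,-0.02],[0,0.4,0,-0.05],[0,0.6,0,-0.08],[0,0.8,0,-0.11],[0,1,0,-0.14]]
  ]
}}

```text
time: 9.35
eef_pos: [0.4414, -0.1127, 0.2787]
tcp_rot: [-0.0, 0.708, 0.001, 0.707]
contact_force: [-0.2, 1.0, -2.0]
opening: 0.087
```

Emit:
{"fn": "servo_tool", "kwargs": {
  "deltas": [
    [[0.04,0.2,0,-0.03],[0.08,0.4,0,-0.06],[0.12,0.6,0,-0.09],[0.16,0.8,0,-0.12],[0.2,1,0,-0.15]]
  ]
}}

```text
time: 9.85
eef_pos: [0.4613, -0.0128, 0.2787]
tcp_rot: [0.083, 0.703, -0.082, 0.702]
contact_force: [0.2, -0.2, -2.0]
opening: 0.086
```

Emit:
{"fn": "servo_tool", "kwargs": {
  "deltas": [
    [[0.04,0.2,0,-0.02],[0.08,0.4,0,-0.04],[0.12,0.6,0,-0.05],[0.16,0.8,0,-0.06],[0.19,1,0,-0.062]]
  ]
}}

```text
time: 10.35
eef_pos: [0.4801, 0.087, 0.2787]
tcp_rot: [0.116, 0.698, -0.116, 0.697]
contact_force: [0.4, -0.2, -1.3]
opening: 0.087
```

Emit:
{"fn": "servo_tool", "kwargs": {
  "deltas": [
    [[0.04,0.2,-0.1,0],[0.08,0.4,-0.2,0],[0.12,0.6,-0.4,0],[0.16,0.8,-0.6,0],[0.19,1,-0.8,0]]
  ]
}}

```text
time: 10.85
eef_pos: [0.4988, 0.1868, 0.1982]
tcp_rot: [0.116, 0.698, -0.116, 0.697]
contact_force: [0.1, 0.2, -1.4]
opening: 0.087
```

```bash
sed -i 's/^print/if 0: print/' fit.py
python3 - <<'E'
from h import *
from fit import T,R
s=get_state();a=read_camera('wrist');b=read_camera('scene')
print(s['time'],s['eef_pos'],s['tcp_rot'],s['opening'],s['contact_force'])
P=T(R,[[0,y,.11] for y in(-.115,0,.115)]); u=wproj(s,P); print(np.round(u))
m=np.zeros((400,800,3),np.uint8)
for x in u: cv2.circle(a,tuple(int(v) for v in x),3,(0,0,255),1)
m[:300,:400]=cv2.resize(a,(400,300)); 
m[:,400:]=cv2.resize(b[100:260,230:390],(400,400))
m=cv2.resize(a,(512,384)); c=cv2.resize(b[100:260,250:370],(288,384))
cv2.imwrite('pics/w2.png',np.hstack([m,c]))
E
```

```text
[ 0.5474 -0.2219  0.2236] [[-1.5, -0.1], [0.2, -0.3], [-2.7, -0.7], [-1.4, -0.9], [-0.1, 1.5], [-0.0, -2.3], [0.9, -1.3], [-0.6, -2.4], [-2.2, -0.1]]
[ 0.5502  0.1878 -0.3299] [[0.1, -0.3], [-1.1, -0.2], [0.3, -1.7], [0.1, -0.9]]
10.85 [0.49879861 0.18682483 0.19818561] [ 0.11581486  0.69814414 -0.11600109  0.69694004] 0.08651550779241188 [ 0.12217966  0.17659309 -1.36141092]
[[310. 301.]
 [319. 174.]
 [329.   5.]]
```

View pics/w2.png

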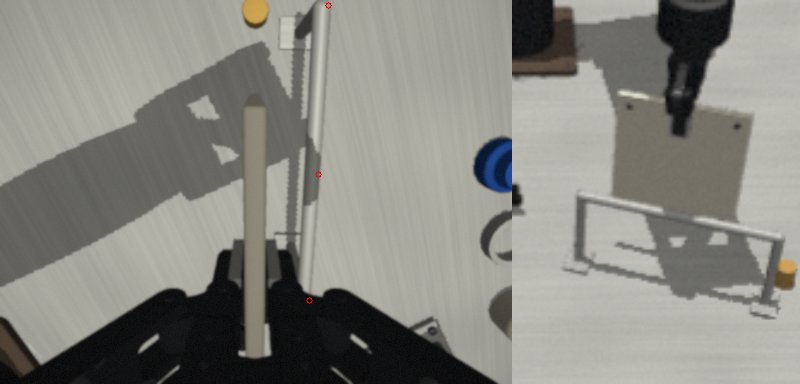

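Run:
```python
from h import *
from fit import R
s=get_state();a=read_camera('wrist')
g=cv2.cvtColor(a,cv2.COLOR_BGR2GRAY).astype(int)
for r in (30,60,90,120,240,260): print(r,g[r,285:345].tolist())
px=[(319,30),(310,174),(306,260)]
W=wray(s,px,.11);c,q=np.cos(R[2]),np.sin(R[2]); print(W)
d=W-s['eef_pos'];print('local x,y',np.round(np.c_[c*d[:,0]+q*d[:,1],-q*d[:,0]+c*d[:,1]],4))
print('pred',np.array([c,q])@(R[:2]-s['eef_pos'][:2]),np.array([-q,c])@(R[:2]-s['eef_pos'][:2]))
```

```text
[ 0.5474 -0.2219  0.2236] [[-1.5, -0.1], [0.2, -0.3], [-2.7, -0.7], [-1.4, -0.9], [-0.1, 1.5], [-0.0, -2.3], [0.9, -1.3], [-0.6, -2.4], [-2.2, -0.1]]
[ 0.5502  0.1878 -0.3299] [[0.1, -0.3], [-1.1, -0.2], [0.3, -1.7], [0.1, -0.9]]
30 [183, 191, 191, 191, 193, 194, 192, 192, 191, 192, 190, 188, 168, 127, 80, 57, 57, 55, 53, 54, 50, 55, 54, 53, 53, 56, 56, 61, 80, 109, 129, 124, 107, 105, 117, 128, 138, 149, 161, 171, 182, 193, 197, 191, 181, 172, 163, 154, 143, 138, 148, 158, 165, 163, 165, 165, 168, 166, 165, 163]
60 [173, 174, 176, 174, 169, 170, 169, 169, 170, 162, 145, 126, 112, 108, 104, 104, 103, 101, 104, 103, 101, 106, 123, 146, 162, 171, 174, 172, 168, 149, 118, 105, 114, 128, 139, 150, 160, 171, 185, 196, 199, 196, 187, 176, 166, 157, 146, 143, 152, 165, 172, 172, 169, 168, 168, 171, 169, 167, 165, 164]
90 [105, 103, 104, 112, 136, 157, 170, 173, 172, 166, 148, 125, 108, 102, 100, 101, 103, 102, 102, 106, 120, 147, 168, 178, 178, 176, 173, 159, 129, 111, 114, 125, 137, 148, 157, 172, 185, 197, 202, 198, 189, 178, 170, 156, 147, 141, 153, 166, 172, 170, 170, 172, 171, 172, 171
[... 441 characters left out ...]
, 140, 151, 162, 174, 182, 187, 187, 183, 174, 165, 155, 149, 159, 172, 179, 181, 177, 177, 178, 180, 178, 175, 175, 175, 174, 175, 175, 175, 178, 177, 177, 176, 173, 173, 175, 176, 175, 170]
260 [18, 23, 21, 17, 17, 22, 26, 38, 50, 63, 65, 68, 71, 70, 72, 73, 76, 84, 99, 114, 131, 144, 156, 167, 176, 184, 184, 183, 178, 168, 158, 149, 154, 164, 173, 176, 177, 178, 176, 175, 176, 179, 179, 180, 181, 179, 180, 181, 178, 176, 175, 176, 176, 175, 176, 178, 180, 176, 177, 176]
[[0.57335594 0.28402852 0.11      ]
 [0.54091627 0.19154526 0.11      ]
 [0.51840089 0.12206179 0.11      ]]
local x,y [[ 0.0412  0.1165]
 [ 0.0405  0.0185]
 [ 0.0417 -0.0546]]
pred 0.05050629341762014 0.017912722609181284
```

The wrist view puts the bar about 47 mm from the plate's mid-plane and parallel to it. That is a good stand-off for a lean of about 18°. Lowering now, with a 10 mm shift along the bar towards its middle.

Emit:
{"fn": "servo_tool", "kwargs": {
  "deltas": [
    [[0.01,0.03,-0.15,0],[0.02,0.06,-0.3,0],[0.03,0.095,-0.45,0],[0.03,0.095,-0.58,0],[0.03,0.095,-0.64,0]]
  ]
}}

```text
time: 11.5
eef_pos: [0.502, 0.1941, 0.1334]
tcp_rot: [0.116, 0.699, -0.117, 0.696]
contact_force: [0.2, -0.4, -2.3]
opening: 0.088
```

Emit:
{"fn": "servo_tool", "kwargs": {
  "deltas": [
    [[0,0,-0.01,0],[0,0,-0.02,0],[0,0,-0.03,0],[0,0,-0.035,0],[0,0,-0.035,0]]
  ]
}}

```text
time: 12.0
eef_pos: [0.5034, 0.1946, 0.1328]
tcp_rot: [0.116, 0.697, -0.116, 0.698]
contact_force: [-0.3, -0.4, -1.7]
opening: 0.086
```

Emit:
{"fn": "servo_tool", "kwargs": {
  "deltas": [
    [[0,0,-0.005,0],[0,0,-0.01,0],[0,0,-0.015,0],[0,0,-0.02,0],[0,0,-0.02,0]]
  ]
}}

```text
time: 12.5
eef_pos: [0.5032, 0.1946, 0.1303]
tcp_rot: [0.116, 0.697, -0.116, 0.697]
contact_force: [-0.0, 0.0, -3.2]
opening: 0.088
```

Emit:
{"fn": "servo_tool", "kwargs": {
  "deltas": [
    [[0,0,-0.005,0],[0,0,-0.01,0],[0,0,-0.01,0],[0,0,-0.01,0],[0,0,-0.01,0]]
  ]
}}

```text
time: 13.0
eef_pos: [0.5035, 0.1946, 0.1302]
tcp_rot: [0.116, 0.697, -0.116, 0.698]
contact_force: [-1.7, -0.9, 5.1]
opening: 0.087
```

The table has been touched (+5 N). I'm opening slightly, then nudging the top towards the bar in steps.

Emit:
{"fn": "servo_tool", "kwargs": {
  "deltas": [
    [[0,0,0,0],[0,0,0,0],[0,0,0,0],[0,0,0,0],[0,0,0,0]]
  ],
  "claw": -0.58,
  "force": 20
}}

```text
time: 13.5
eef_pos: [0.5031, 0.1946, 0.1291]
tcp_rot: [0.116, 0.698, -0.116, 0.697]
contact_force: [0.5, 0.4, -0.5]
opening: 0.209
```

Emit:
{"fn": "servo_tool", "kwargs": {
  "deltas": [
    [[0.038,-0.013,0,0],[0.076,-0.026,0,0],[0.114,-0.039,0,0],[0.152,-0.052,0,0],[0.19,-0.065,0,0]]
  ]
}}

```text
time: 14.0
eef_pos: [0.5227, 0.1879, 0.1293]
tcp_rot: [0.116, 0.697, -0.116, 0.698]
contact_force: [0.2, -0.5, 0.6]
opening: 0.207
```

```bash
cat > look.py <<'E'
import sys
from h import *
s=get_state();a=read_camera('wrist');b=read_camera('scene');d=read_camera('side')
print(s['time'],np.round(s['eef_pos'],4),round(s['opening'],3),np.round(s['contact_force'],1))
x,y=int(sys.argv[2]),int(sys.argv[3]);u,v=int(sys.argv[4]),int(sys.argv[5])
k=lambda im,x,y:cv2.resize(im[y:y+100,x:x+100],(400,400),interpolation=cv2.INTER_CUBIC)
m=np.zeros((600,800,3),np.uint8);m[:400,:400]=k(b,x,y);m[:400,400:]=k(d,u,v)
m[400:,:266]=cv2.resize(a,(266,200)); cv2.imwrite('pics/%s.png'%sys.argv[1],m)
E
python3 look.py lean1 265 140 205 110
```

```text
14.0 [0.5227 0.1879 0.1293] 0.207 [ 0.2 -0.5  0.6]
```

View pics/lean1.png

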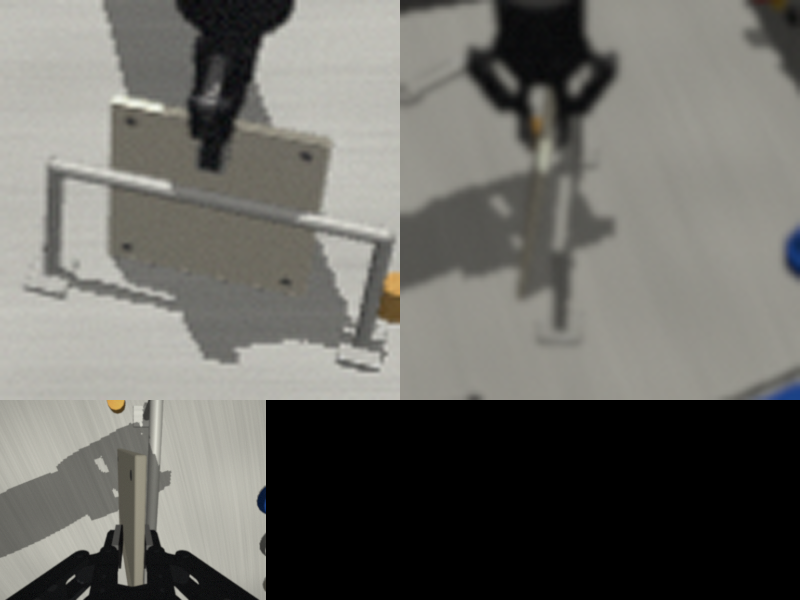

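The plate has tilted about the way I want: scene crop top (115,100)–(330,140), bottom edge still on the table. Continuing to the bar, then opening wide.

Emit:
{"fn": "servo_tool", "kwargs": {
  "deltas": [
    [[0.04,-0.014,0,0],[0.08,-0.028,0,0],[0.12,-0.042,0,0],[0.17,-0.058,0,0],[0.21,-0.072,0,0]]
  ],
  "claw": -0.2
}}

```text
time: 14.65
eef_pos: [0.5437, 0.1807, 0.1294]
tcp_rot: [0.116, 0.697, -0.116, 0.698]
contact_force: [-0.1, -0.1, -0.4]
opening: 0.398
```

Emit:
{"fn": "servo_tool", "kwargs": {
  "deltas": [
    [[0,0,0,0],[0,0,0,0],[0.02,-0.007,0,0],[0.04,-0.014,0,0],[0.04,-0.014,0,0]]
  ],
  "claw": 0.4
}}

```text
time: 15.15
eef_pos: [0.5474, 0.1794, 0.1294]
tcp_rot: [0.116, 0.697, -0.116, 0.698]
contact_force: [-0.5, 0.4, 0.2]
opening: 0.7
```

```bash
python3 look.py lean2 265 140 205 110
```

```text
15.15 [0.5474 0.1794 0.1294] 0.7 [-0.5  0.4  0.2]
```

View pics/lean2.png

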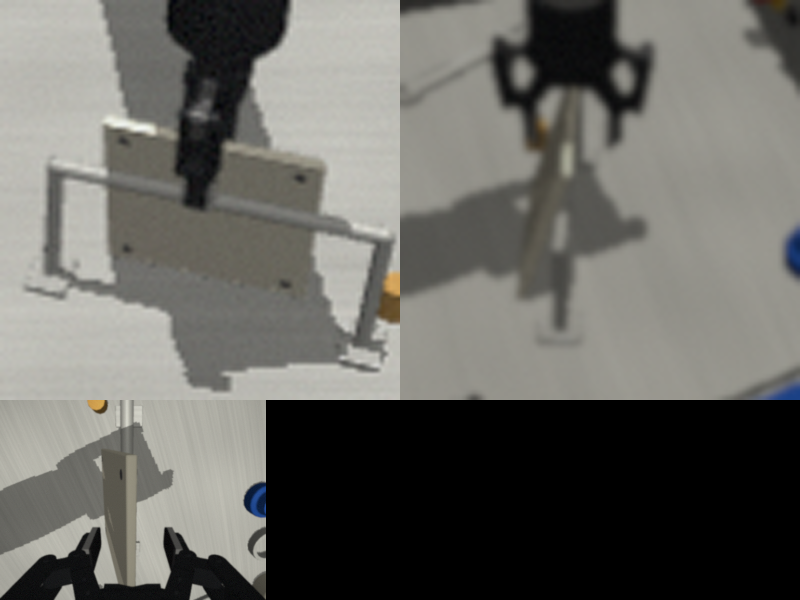

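The plate leans on the bar between the open fingers, both clear of it. Lifting off and going to the lever, turning the jaws across the grip.

Emit:
{"fn": "servo_tool", "kwargs": {
  "deltas": [
    [[0,0,0.08,0],[0,0,0.2,0],[0,0,0.4,0],[0,0,0.65,0],[0,0,0.9,0]]
  ]
}}

```text
time: 15.8
eef_pos: [0.5473, 0.1795, 0.2214]
tcp_rot: [0.116, 0.697, -0.116, 0.698]
contact_force: [0.3, 0.2, 0.7]
opening: 0.698
```

Emit:
{"fn": "servo_tool", "kwargs": {
  "deltas": [
    [[-0.03,-0.1,0.15,-0.03],[-0.08,-0.3,0.25,-0.08],[-0.14,-0.5,0.25,-0.13],[-0.2,-0.75,0.25,-0.18],[-0.26,-1,0.25,-0.22]]
  ]
}}

```text
time: 16.3
eef_pos: [0.5212, 0.0788, 0.246]
tcp_rot: [0.235, 0.666, -0.235, 0.668]
contact_force: [1.5, -1.1, -0.2]
opening: 0.699
```

Emit:
{"fn": "servo_tool", "kwargs": {
  "deltas": [
    [[-0.07,-0.2,0,-0.05],[-0.14,-0.4,0,-0.1],[-0.21,-0.6,0,-0.15],[-0.27,-0.8,0,-0.19],[-0.33,-1,0,-0.23]]
  ]
}}

```text
time: 16.8
eef_pos: [0.4881, -0.0213, 0.2459]
tcp_rot: [0.351, 0.613, -0.351, 0.614]
contact_force: [0.4, -0.3, 0.5]
opening: 0.701
```

Emit:
{"fn": "servo_tool", "kwargs": {
  "deltas": [
    [[-0.06,-0.2,0,-0.05],[-0.12,-0.4,0,-0.1],[-0.18,-0.6,0,-0.15],[-0.24,-0.8,0,-0.19],[-0.3,-1,0,-0.198]]
  ]
}}

```text
time: 17.3
eef_pos: [0.4581, -0.1214, 0.2459]
tcp_rot: [0.442, 0.551, -0.442, 0.553]
contact_force: [-0.2, -0.0, 0.4]
opening: 0.7
```

Run:
```python
from h import *
from fit import T,L
o=np.load('s.npy');print('grip from w1',wray({'eef_pos':o[:3],'tcp_rot':o[3:]},[(288,60.8)],.109))
s=get_state();a=read_camera('wrist');b=read_camera('scene')
print(s['time'],np.round(s['eef_pos'],4),np.round(s['tcp_rot'],3),round(s['opening'],3))
u=wproj(s,T(L,[[-.048,.1027,.1094],[-.092,.1027,.1094],[-.04,0,.07]]));print(np.round(u))
rec('wrist','grip')
for x in u: cv2.circle(a,tuple(int(v) for v in x),3,(0,0,255),1)
m=np.hstack([a,cv2.resize(b[130:226,280:352],(288,384))]);cv2.imwrite('pics/g1.png',m)
```

```text
[ 0.5474 -0.2219  0.2236] [[-1.5, -0.1], [0.2, -0.3], [-2.7, -0.7], [-1.4, -0.9], [-0.1, 1.5], [-0.0, -2.3], [0.9, -1.3], [-0.6, -2.4], [-2.2, -0.1]]
[ 0.5502  0.1878 -0.3299] [[0.1, -0.3], [-1.1, -0.2], [0.3, -1.7], [0.1, -0.9]]
grip from w1 [[ 0.45580815 -0.13905772  0.109     ]]
17.3 [ 0.4581 -0.1214  0.2459] [ 0.442  0.551 -0.442  0.553] 0.7
[[270. 161.]
 [270. 207.]
 [369. 145.]]
wrist grip [ 0.491 -0.162  0.102] 0.75
```

View pics/g1.png

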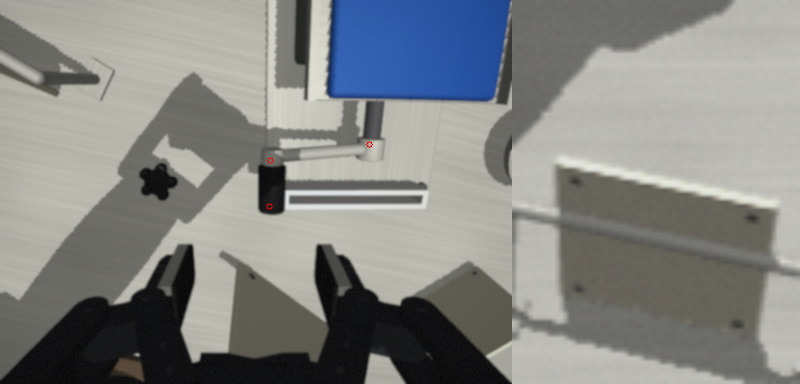

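The plate stands leaning by itself (right panel). The grip is at wrist rows 165–213, col 272, about 3–4 mm nearer the robot than predicted. I'll correct for that and descend on it.

Emit:
{"fn": "servo_tool", "kwargs": {
  "deltas": [
    [[-0.018,-0.09,-0.15,0],[-0.036,-0.18,-0.35,0],[-0.036,-0.18,-0.55,0],[-0.036,-0.18,-0.75,0],[-0.036,-0.18,-0.95,0]]
  ]
}}

```text
time: 17.95
eef_pos: [0.4542, -0.1379, 0.1476]
tcp_rot: [0.441, 0.553, -0.441, 0.552]
contact_force: [-0.2, -0.2, -0.6]
opening: 0.7
```

Emit:
{"fn": "servo_tool", "kwargs": {
  "deltas": [
    [[0,0,-0.2,0],[0,0,-0.4,0],[0,0,-0.55,0],[0,0,-0.63,0],[0,0,-0.63,0]]
  ]
}}

```text
time: 18.45
eef_pos: [0.4535, -0.1376, 0.0846]
tcp_rot: [0.441, 0.554, -0.441, 0.551]
contact_force: [0.5, -0.5, -0.1]
opening: 0.699
```

Emit:
{"fn": "servo_tool", "kwargs": {
  "deltas": [
    [[0,0,0,0],[0,0,0,0],[0,0,0,0],[0,0,0,0],[0,0,0,0]]
  ],
  "claw": -1,
  "force": 50
}}

```text
time: 18.95
eef_pos: [0.4552, -0.1385, 0.0873]
tcp_rot: [0.442, 0.552, -0.441, 0.553]
contact_force: [0.1, 2.9, 3.2]
opening: 0.287
```

Emit:
{"fn": "servo_tool", "kwargs": {
  "deltas": [
    [[0,0,0,0],[0,0,0,0],[0,0,0,0],[0,0,0,0],[0,0,0,0]]
  ]
}}

```text
time: 19.45
eef_pos: [0.4552, -0.1385, 0.0872]
tcp_rot: [0.442, 0.552, -0.441, 0.553]
contact_force: [0.9, 4.1, 5.6]
opening: 0.29
```

The grip is pinched (24.7 mm opening). Swinging it along the 110 mm arc.

Emit:
{"fn": "servo_tool", "kwargs": {
  "deltas": [
    [[0.007,-0.029,0.071,0],[0.016,-0.072,0.156,0],[0.028,-0.123,0.237,0],[0.041,-0.179,0.313,0],[0.055,-0.243,0.384,0]]
  ]
}}

```text
time: 19.95
eef_pos: [0.4603, -0.1617, 0.1243]
tcp_rot: [0.443, 0.553, -0.44, 0.552]
contact_force: [3.8, 4.1, -1.5]
opening: 0.292
```

```bash
python3 -c "
from h import *
s=get_state();print(s['eef_pos'],s['contact_force'],s['wrist_torque'],s['opening'])"
```

```text
[ 0.46030998 -0.16173796  0.12432239] [ 3.83046999  4.13482157 -1.53805171] [ 0.69923073 -0.63313745  0.03243412] 0.29234296531326937
```

Forces are low. Continuing.

Emit:
{"fn": "servo_tool", "kwargs": {
  "deltas": [
    [[0.016,-0.069,0.065,0],[0.033,-0.143,0.123,0],[0.051,-0.222,0.175,0],[0.069,-0.305,0.219,0],[0.089,-0.392,0.256,0]]
  ]
}}

```text
time: 20.45
eef_pos: [0.4692, -0.201, 0.1505]
tcp_rot: [0.442, 0.553, -0.44, 0.552]
contact_force: [2.6, 4.8, 0.7]
opening: 0.288
```

Emit:
{"fn": "servo_tool", "kwargs": {
  "deltas": [
    [[0.02,-0.089,0.029,0],[0.041,-0.18,0.049,0],[0.062,-0.273,0.062,0],[0.073,-0.32,0.065,0],[0.083,-0.367,0.066,0]]
  ]
}}

```text
time: 20.95
eef_pos: [0.4778, -0.2391, 0.1574]
tcp_rot: [0.442, 0.552, -0.441, 0.553]
contact_force: [1.8, 3.7, 4.2]
opening: 0.288
```

Emit:
{"fn": "servo_tool", "kwargs": {
  "deltas": [
    [[0,0,0,0],[0,0,0,0],[0,0,0,0],[0,0,0,0],[0,0,0,0]]
  ]
}}

```text
time: 21.45
eef_pos: [0.4777, -0.2387, 0.1574]
tcp_rot: [0.441, 0.552, -0.441, 0.553]
contact_force: [3.2, 4.6, 5.2]
opening: 0.285
```

Run:
```python
from h import *
from fit import T,L
s=get_state();b=read_camera('scene');d=read_camera('side');a=read_camera('wrist')
print(s['time'],np.round(s['eef_pos'],4),np.round(s['contact_force'],1),s['opening'])
L2=L+np.array([-.0026,-.0022,0])
P=T(L2,[[-.04,0,.07],[-.04,0,.18],[-.07,0,.18]])
for n,im in(('scene',b),('side',d)):
    for x in proj(n,P): cv2.circle(im,tuple(int(v) for v in x),1,(0,0,255),-1)
for x in wproj(s,P): cv2.circle(a,tuple(int(v) for v in x),2,(0,0,255),-1)
m=np.zeros((600,800,3),np.uint8)
m[:400,:400]=cv2.resize(d[200:290,225:315],(400,400),interpolation=cv2.INTER_CUBIC)
m[:400,400:]=cv2.resize(b[110:260,130:280],(400,400),interpolation=cv2.INTER_CUBIC)
m[400:,:266]=cv2.resize(a,(266,200));m[400:,266:532]=cv2.resize(b[150:250,260:393],(266,200))
cv2.imwrite('pics/up1.png',m)
```

```text
[ 0.5474 -0.2219  0.2236] [[-1.5, -0.1], [0.2, -0.3], [-2.7, -0.7], [-1.4, -0.9], [-0.1, 1.5], [-0.0, -2.3], [0.9, -1.3], [-0.6, -2.4], [-2.2, -0.1]]
[ 0.5502  0.1878 -0.3299] [[0.1, -0.3], [-1.1, -0.2], [0.3, -1.7], [0.1, -0.9]]
21.45 [ 0.4777 -0.2387  0.1574] [3.2 4.6 5.2] 0.2853898230738682
```

View pics/up1.png

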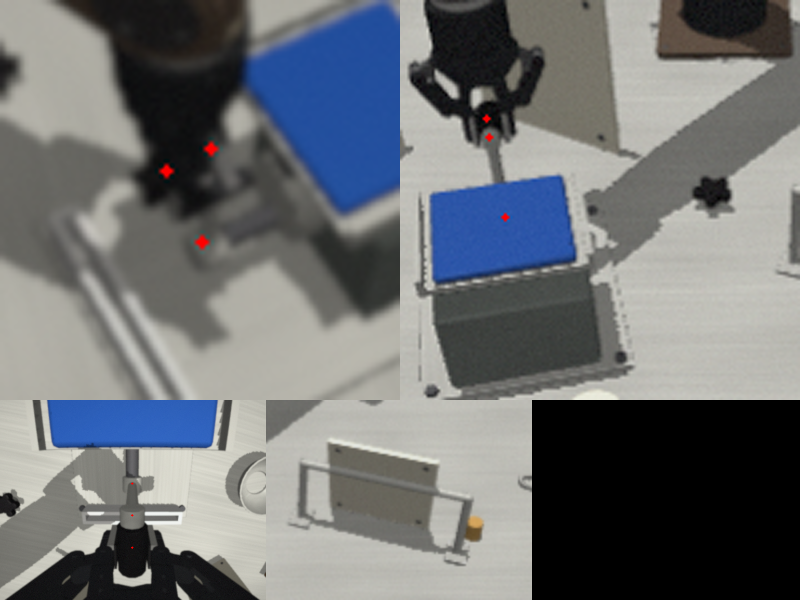

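Run:
```python
from h import *
s=get_state();a=read_camera('wrist')
W=wproj(s,[s['eef_pos']+np.array([0,0,z]) for z in(0,.019)]);print(W)
# vertical-plane line through TCP: columns expected for pivot/shaft
e=np.array([.975,.2217]);p=s['eef_pos']
print(wproj(s,[[p[0]+e[0]*x,p[1]+e[1]*x,.07] for x in(.03,.06,.08)]))
cv2.imwrite('pics/up2.png',cv2.resize(a[80:330,190:320],(416,800)[:2] if 0 else (312,600),interpolation=cv2.INTER_CUBIC))
g=cv2.cvtColor(a,cv2.COLOR_BGR2GRAY).astype(int)
for r in(105,115,125): print(r,g[r,230:285].tolist())
```

```text
[[253.22616373 254.8334001 ]
 [253.13332843 276.12176056]]
[[253.41204365 158.67002446]
 [253.33953576 117.31827966]
 [253.28934879  88.03360007]]
105 [210, 212, 210, 210, 210, 210, 202, 185, 154, 133, 125, 108, 78, 66, 67, 73, 79, 84, 89, 93, 95, 99, 103, 105, 107, 104, 100, 99, 97, 95, 91, 89, 84, 80, 76, 76, 101, 150, 191, 209, 210, 212, 215, 216, 217, 215, 216, 214, 212, 213, 214, 213, 213, 215, 216]
115 [141, 164, 194, 207, 207, 201, 190, 172, 147, 132, 125, 111, 83, 66, 68, 70, 79, 83, 88, 93, 99, 98, 102, 103, 105, 103, 101, 96, 97, 94, 92, 88, 83, 80, 74, 77, 108, 157, 193, 207, 212, 212, 214, 217, 217, 215, 215, 214, 214, 212, 211, 213, 214, 216, 214]
125 [125, 125, 126, 125, 125, 126, 126, 128, 128, 129, 123, 108, 83, 64, 67, 72, 79, 83, 90, 92, 96, 99, 103, 104, 104, 105, 101, 99, 96, 94, 90, 87, 84, 77, 73, 79, 109, 159, 194, 209, 209, 211, 214, 216, 215, 214, 213, 211, 211, 211, 211, 211, 214, 213, 215]
```

View pics/up2.png

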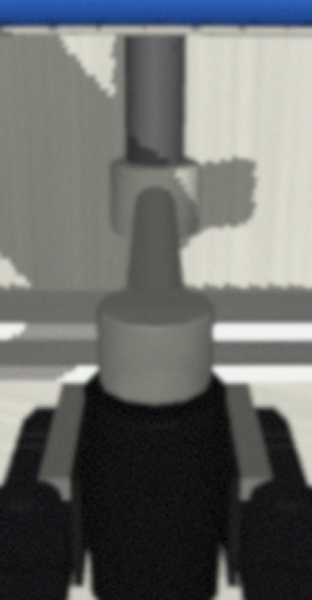

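Shaft centre is at col 254.2 and the grip hub at 254.8, against 253.3 expected for an upright bar. That is within about 0.5° of vertical. The plate is still leaning, so I'm handing in.

```bash
python3 -c "
from plant import *
s=get_state();print(s['time'],s['eef_pos'],s['contact_force'],s['opening']);print(sign_off())"
```

```text
21.65 [ 0.47765553 -0.23860376  0.15738439] [2.11206032 3.54110304 4.95547463] 0.2863411301335403
the job is handed in; nothing more can be done
None
```

The job is done as asked and handed in at 21.65 s; no verdict is reported. I lifted the middle-sized plate out of the slot and stood it about 47 mm out from the rest bar. I tipped it against the bar and let go. Then I pinched the lever's grip, swung it up its arc to upright, and handed in still holding it with a 50 N grip.

**Last checks:**
- **Plate:** the last scene picture shows it leaning on the bar by itself at roughly 18° by geometry, bottom edge on the table and clear of the spacer.
- **Lever:** the wrist picture puts the bar within about 0.5° of vertical, and the grip's measured travel matches the 110 mm arc. I did not measure the bed's lift directly.
- **Force on the tool:** about 6 N at the end, and never more than about 7 N in any reading.

**Disagreements:**
- **Camera fits:** my first camera fit of the lifter and rest was 3–4 mm off from the wrist views, and I corrected for that before each grasp.
- **Networks:** they placed the grip 25–45 mm away from where I measured it, so I did not use their position.

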